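# Sort left- and right-hand brackets into the stock box and ease its sprung lid shut

### The job

Sort the three loose aluminium corner brackets into left-hand and right-hand ones: put each one in the compartment of the open stock box next to the fixed sample that it matches (the two samples are mirror images of each other). Then bring the box's sprung lid down by its bar and ease it fully shut without letting it slam, and let go. Leave the multimeter, lamp holder and plug adapter where they are.

Things in the scene. Friction and masses are not known exactly. Their poses are not given: they have to be found in the camera images.
- left_a_mid (a point): left-hand bracket, loose: aluminium, 120 (x) x 55 (y) x 45 mm tall, 220 g. Base plate 6 mm thick; tall wall (8 mm thick, 45 high) along the whole +y edge, mid-plane y=+23.5 mm; low wall (8 mm thick, 28 high) across the end x=-56 mm: on your left with the tall wall at the far side. Starts on its base. Point: footprint centre, 22.5 mm above the underside; z up
- left_b_mid (a point): left-hand bracket, loose: aluminium, 120 (x) x 55 (y) x 45 mm tall, 220 g. Base plate 6 mm thick; tall wall (8 mm thick, 45 high) along the whole +y edge, mid-plane y=+23.5 mm; low wall (8 mm thick, 28 high) across the end x=-56 mm: on your left with the tall wall at the far side. Starts on its base. Point: footprint centre, 22.5 mm above the underside; z up
- right_a_mid (a point): right-hand bracket, loose: aluminium, 120 (x) x 55 (y) x 45 mm tall, 220 g. Base plate 6 mm thick; tall wall (8 mm thick, 45 high) along the whole +y edge, mid-plane y=+23.5 mm; low wall (8 mm thick, 28 high) across the end x=+56 mm: on your right with the tall wall at the far side. Starts on its base. Point: footprint centre, 22.5 mm above the underside; z up
- sample_left_mid (a point): fixed sample of a left-hand bracket, same size and look as the loose ones, screwed on a 68 x 140 x 4 mm plywood plate on the table just beyond one end of the stock box (which end varies): the compartment at that end is for left-hand brackets. Point: plate centre, 4 mm above the table; axes parallel to the box's
- sample_right_mid (a point): fixed sample of a right-hand bracket, same size and look as the loose ones, screwed on a 68 x 140 x 4 mm plywood plate on the table just beyond one end of the stock box (which end varies): the compartment at that end is for right-hand brackets. Point: plate centre, 4 mm above the table; axes parallel to the box's
- stock_box: grey painted steel box, fixed, 318 (x) x 212 (y) x 58 mm high, open on top, walls 6 mm; one divider across its middle (at x = 0) makes two compartments, each 150 (x) x 200 (y) mm inside, floor 6 mm above the table. Origin: centre of the underside; x along the row of compartments, z up; the lid's hinge is on the -y rim.
- near_compartment (a point): centre of the floor of the compartment at the box's -x end (nearer the robot); axes as the box
- far_compartment (a point): centre of the floor of the compartment at the box's +x end (farther from the robot); axes as the box
- lid (a joint): angle of the lid in rad: 0 = fully shut (level on the rim), 2.0 = fully open, leaning back past upright, where it stays by its weight. Light spring and weight: from below about 1.75 rad it falls shut by itself unless held, and slams (its edge pulls with about 2 N).
- lid_hinge (a point): middle of the lid's hinge line, on the -y rim of the box, 58 mm above the table; the line runs along the box's x
- lid_bar (a point): middle of the round 10 mm steel bar of the loop handle on the lid's free edge; it runs 120 mm along the box's x, 255 mm from the hinge line (4 mm off the hinge plane), with a 38 mm finger gap to the lid edge. Lid open: uppermost, 290 mm above the table; shut: outside the +y wall, 62 mm above the table. Can be pinched from above, across y, all the way down
- multimeter: black multimeter, 75 x 150 x 36 mm, lying loose; origin under its centre; leave alone
- lampholder: black round lamp holder, 64 mm across, 55 mm tall, standing loose; origin under its centre; leave alone
- adapter: white plug adapter, 60 x 60 x 45 mm, loose; origin under its centre; leave alone
Mind the look-alikes: they are no part of the job. What is shaped like the part that bears left_b_mid but blue is not meant.

How it is judged:
By the outcome, as a careful person would: the job done as asked, in the order asked, and still so for the second after the job is handed in, with the robot touching nothing.
It also fails if it takes over 72 s, if anything falls off the work surface, if the arm or the gripper's body presses on something with over 40 N, if the wrist force passes 120 N, or if a joint passes its speed limit or range.

### The arm

A 7-joint arm with a two-finger parallel gripper is mounted at the origin on the work surface. World frame = base frame: x ahead of the robot, y to its left, z up, the work surface at z = 0. Lengths are in m, angles in rad, forces in N, time in s.
With the tool pointing down it reaches from about 0.4 to 0.9 m from the base axis. Payload 5.5 kg.
Tool frame: the origin (TCP) lies midway between the tips of the shut fingers; the grasp point (between the pads) lies 19 mm behind it; y points along the fingers, x is the direction in which the jaws open and shut, and the axes are right-handed (so a half turn about y gives the same grasp; the last joint's range is limited). The gripper opens to 92 mm and grips with 3 to 60 N. Pads are 19 mm wide; open, the fingers measure 130 mm over their backs; the gripper's body (75 mm by 190 mm) begins 47 mm behind the grasp point.
Start: joints at [-0.883, 0.501, -0.427, 1.55, 0.221, 1.138, -0.21], TCP at [0.268, 0.592, 0.227] pointing down, gripper open.
Joint ranges: [-2.88, 2.88], [-0.31, 2.03], [-1.54, 1.56], [0.2, 2.42], [-1.41, 4.55], [0.19, 2.02], [-2.57, 2.57]. Speed limits (rad/s): [2.57, 2.57, 3.14, 3.14, 3.14, 3.14, 3.14].

### API

Orientations are given as a rotation vector (axis times angle).
In Python, from rig import manip gives the robot as it stands. The module is installed in compiled form; this text tells all that it offers.
- The arm moves only by the tool arm_command, never from a script. Its arguments are lists of equal length, an entry for each row: "slide": the shift along the tool's x, y, z in m, a list of three; "turn": the turn about the tool's y in degrees; "gripper": the gripper command: -1 is shut, 1 is fully open, values between are in proportion. In form: {"slide": [[x, y, z], ...], "turn": [turn, ...], "gripper": [gripper, ...]}. A call has 1 to 12 rows; each row shifts and turns the commanded pose from where the row before left it, along the tool's axes as they then stand; what a row does not reach is not made up. A row lasts 1/12 s, in which the tool goes at most 41.7 mm and 7.16 degrees, less where a joint would pass 70% of its speed; a pose out of reach is approached as far as the arm can. A call with a gripper value outside its range is refused whole. The fingers move at their own pace and stop on an object; the grip force is fixed at half the most. Time passes only in rows, so rows that do not move let the fingers close. It gives the time, the measured TCP pose, the force and the opening at its end, in the units of the state.
- manip.read_state(): the state, without advancing time (a new reading comes with each control period).
- manip.get_image(name): name is "scene" or "top" or "wrist"; returns a dict with "pixels" (400x640x3 uint8, blue, green, red), "intrinsics" (3x3 intrinsics, pixels), "T" (4x4, takes a point from camera to world coordinates); the wrist camera has in their place "hand_eye" (4x4, takes a point from camera to tool coordinates, whose origin is the TCP and whose axes are the tool frame's). Camera axes: x right, y up, looking along -z (the intrinsics and any distortion apply to the point x, -y, -z); pixel columns grow to the right and rows downward; lengths in m; the calibration is good to about 2 mm. A picture is of the moment at which its call begins: read the wrist's pose just before it. There is no depth.
- manip.sign_off(): hands the job in, once; it reports no verdict.
The state is a dict: "time": time; "joint_pos": joint angles; "qd": joint speeds; "joint_efforts": joint torques, N m; "position": TCP position; "eef_rot": TCP orientation; "force": force on the tool from outside, world axes, zero at the start; "ft_torque": the same for the moment, N m; "opening": finger opening in m.
Only numpy, scipy, OpenCV 4.12 (cv2) and the standard library are available. Lean on these libraries where they do the work, as an engineer would, in place of code of your own. Each camera call takes 0.05 s, during which the arm holds its last target. There are 200 camera calls.

## Working session

There is one attempt and no reset: what is moved stays moved. The work goes in short steps, Python scripts to look and compute and a tool call to move; the robot and the scene stay as the last step left them, time stands still between calls to the robot, and variables do not carry over. Pictures are saved under pics/ and viewed, about 8 in all and at most 12, crops included, and the job is handed in when it is done.

Besides the shell and the picture viewer there is one more tool, called after "Emit:" as name(argument=value, ...), one argument or row to a line, values as JSON. arm_command: Moves the arm, as the interface text tells. Its arguments: {"type":"object","properties":{"slide":{"type":"array"},"turn":{"type":"array"},"gripper":{"type":"array"}},"required":["slide","turn","gripper"]}

```bash
mkdir -p pics
cat > h.py <<'E'
import numpy as np, cv2
from rig import manip
from scipy.spatial.transform import Rotation as R
def cam(n):
    s=manip.read_state(); im=manip.get_image(n)
    if n=="wrist":
        T=np.eye(4);T[:3,:3]=R.from_rotvec(s["eef_rot"]).as_matrix();T[:3,3]=s["position"]
        im["T"]=T@im["hand_eye"]
    return im
def ray(im,u,v):
    K=im["intrinsics"]; d=np.array([(u-K[0,2])/K[0,0],-(v-K[1,2])/K[1,1],-1.])
    return im["T"][:3,3], im["T"][:3,:3]@d
def plane(im,u,v,z):
    o,d=ray(im,u,v); return o+d*(z-o[2])/d[2]
def proj(im,p):
    q=np.linalg.inv(im["T"])@np.r_[p,1]; K=im["intrinsics"]
    return K[0,2]+K[0,0]*q[0]/-q[2], K[1,2]+K[1,1]*q[1]/q[2]
E
python3 - <<'E'
from h import *
for n in("top","scene"):
    im=cam(n);print(n,{k:im[k] for k in im if k!="pixels"})
    cv2.imwrite(f"pics/{n}1.png",im["pixels"]); np.save(n+"T.npy",im["T"])
s=manip.read_state();print({k:np.round(s[k],3) for k in s}, R.from_rotvec(s["eef_rot"]).as_matrix().round(3))
E
```

```text
top {'intrinsics': array([[493.90814523,   0.        , 312.64160226],
       [  0.        , 493.90814523, 204.73785486],
       [  0.        ,   0.        ,   1.        ]]), 'T': array([[ 0.00795595,  0.99363804, -0.11233942,  0.34009464],
       [-0.99959585,  0.00483651, -0.02801326,  0.07339197],
       [-0.02729171,  0.11251689,  0.99327494,  1.51609339],
       [ 0.        ,  0.        ,  0.        ,  1.        ]])}
scene {'intrinsics': array([[411.08149691,   0.        , 314.53706395],
       [  0.        , 411.08149691, 196.90576347],
       [  0.        ,   0.        ,   1.        ]]), 'T': array([[ 0.89642486, -0.2668318 ,  0.35386898,  0.82425412],
       [ 0.44282059,  0.57209286, -0.69037648, -0.55522983],
       [-0.01823152,  0.77557111,  0.63099688,  0.69542899],
       [ 0.        ,  0.        ,  0.        ,  1.        ]])}
{'time': np.float64(0.1), 'joint_pos': array([-0.883,  0.502, -0.427,  1.551,  0.221,  1.138, -0.21 ]), 'qd': array([-0.002, -0.002, -0.   , -0.002, -0.001,  0.001,  0.001]), 'joint_efforts': array([-1.1000e-02, -5.6788e+01, -5.8380e+00, -2.7991e+01, -6.9000e-02,
        2.4000e-02,  0.0000e+00]), 'position': array([0.268, 0.592, 0.226]), 'eef_rot': array([-1.382, -0.89 ,  0.892]), 'force': array([-0.138, -0.66 ,  0.196]), 'ft_torque': array([ 0.023, -0.009, -0.027]), 'opening': np.float64(0.092)} [[ 0.412 -0.001 -0.911]
 [ 0.911 -0.002  0.412]
 [-0.002 -1.     0.   ]]
```

View pics/top1.png

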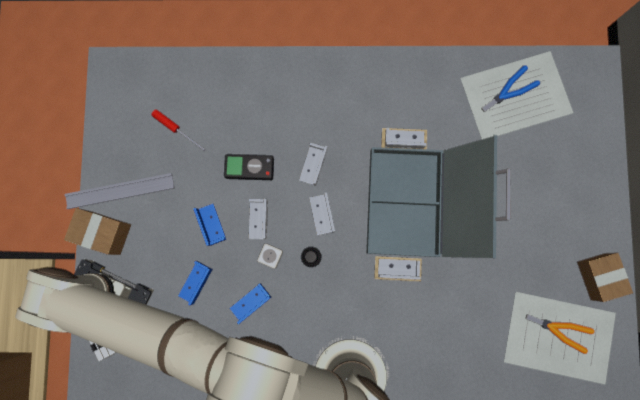

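View pics/scene1.png

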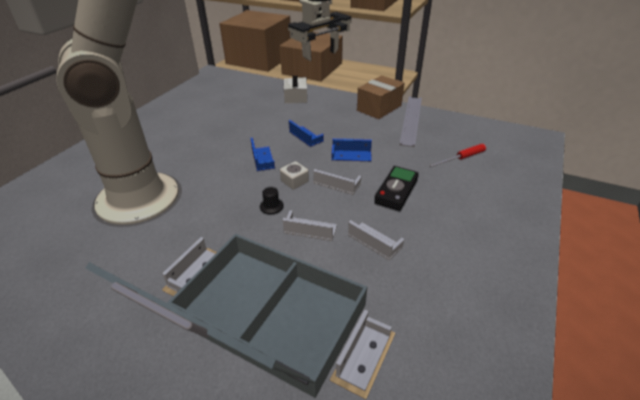

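Run:
```python
import cv2
a=cv2.imread("pics/top1.png")[120:290,240:440];cv2.imwrite("pics/c1.png",cv2.resize(a,None,fx=3.5,fy=3.5,interpolation=cv2.INTER_CUBIC))
b=cv2.imread("pics/scene1.png")[150:390,150:420];cv2.imwrite("pics/c2.png",cv2.resize(b,None,fx=2.5,fy=2.5,interpolation=cv2.INTER_CUBIC))
```

```text
(no output)
```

View pics/c1.png

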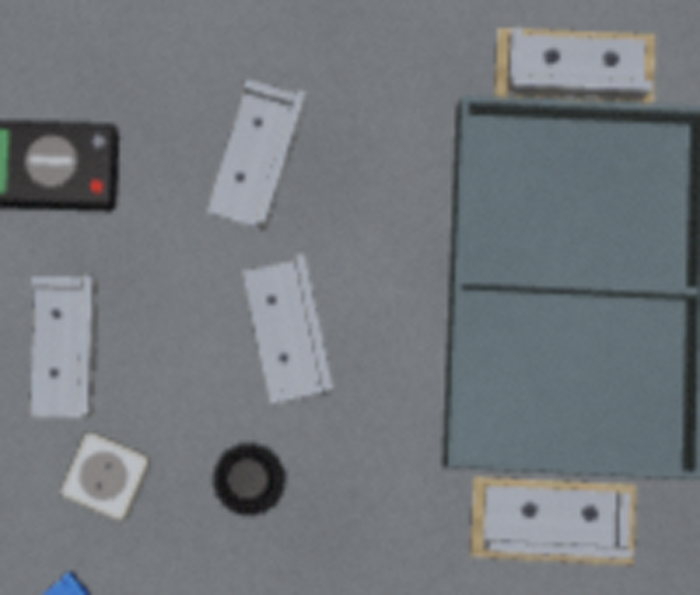

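View pics/c2.png

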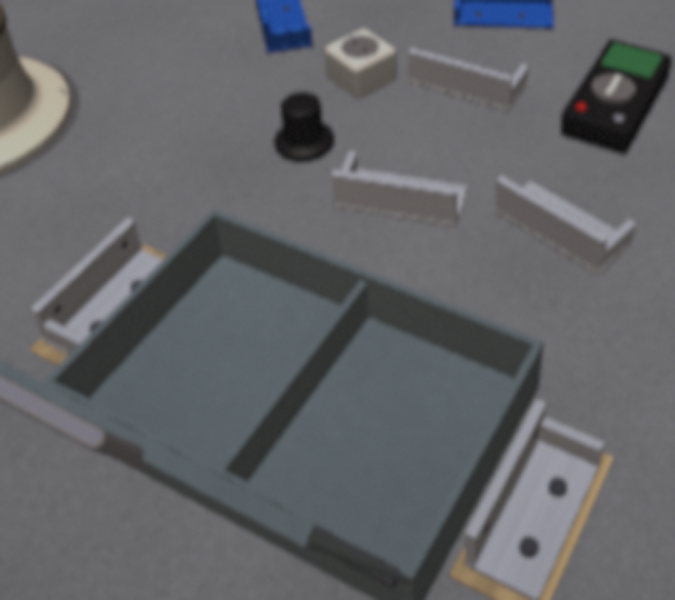

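Pictures 1–4. The top view has world +x up and +y left. It shows three grey loose brackets at about (313,164), (321,214) and (257,219). The box runs from x = 368 to 440, with the lid leaning back to the right and the bar at about (507,195).

- **Loose brackets:** the tall wall is on the −y side on all three. The low wall is at +x on (313,164) and (257,219), so those two are left-hand. On (321,214) it is at −x, so that one is right-hand.
- **Samples:** both have the tall wall at −x. The near one has its low wall at −y (left-hand), and the far one at +y (right-hand). So left-hand brackets go in the near compartment and the right-hand one goes in the far compartment.

Run:
```python
from h import *
im=cam("top");p=im["pixels"];hsv=cv2.cvtColor(p,cv2.COLOR_BGR2HSV)
big=cv2.resize(p,None,fx=4,fy=4,interpolation=cv2.INTER_CUBIC)
g=cv2.cvtColor(big,cv2.COLOR_BGR2GRAY)
for nm,(u,v) in dict(A=(313,164),B=(321,214),C=(257,219)).items():
    s=34; y0,x0=4*(v-s),4*(u-20-8); roi=g[y0:4*(v+s),x0:4*(u+28)]
    m=((roi>145)*255).astype('uint8'); m=cv2.morphologyEx(m,cv2.MORPH_CLOSE,np.ones((25,25)))
    c=[c for c in cv2.findContours(m,0,1)[0]]; c=max(c,key=lambda c:cv2.contourArea(c)*(cv2.pointPolygonTest(c,(112,136),False)>=0))
    b=(cv2.boxPoints(cv2.minAreaRect(c))+[x0,y0]+.5)/4-.5
    o=np.argsort(b[:,0]+0*b[:,1]); b=b[np.argsort(b[:,1])]
    t=b[:2][np.argsort(b[:2,0])]; l=b[2:][np.argsort(b[2:,0])]
    W=[plane(im,*t[1],.045),plane(im,*l[1],.045)]; L=[plane(im,*t[0],.006),plane(im,*l[0],.006)]
    d=W[0]-W[1]; e=(W[0]+W[1])/2; f=(L[0]+L[1])/2; n=np.array([-d[1],d[0]])/np.hypot(*d[:2])
    print(nm,b.round(1).tolist(),"len",np.hypot(*d[:2]).round(4),"yaw",np.degrees(np.arctan2(d[1],d[0])).round(1),"wall mid",(e[:2]+.004*n).round(4),"width",((f-e)[:2]@n).round(4),"farL",np.round(L,3).tolist())
q=[plane(im,371.4,148.6,.058),plane(im,367.1,253.4,.058)];d=q[0]-q[1]
yaw=np.arctan2(d[1],d[0]);print("box yaw",np.degrees(yaw),np.hypot(*d[:2]),q)
x=np.array([np.cos(yaw),np.sin(yaw),0]);y=np.array([-x[1],x[0],0]);c=(q[0]+q[1])/2-.106*y;c[2]=0
for nm,P in dict(mid=c,near=c-.078*x,far=c+.078*x,bar=c-(.106+.106)*y+[0,0,.290],barA=c-.212*y-.06*x+[0,0,.29],barB=c-.212*y+.06*x+[0,0,.29],hinge=c-.106*y+[0,0,.058]).items(): print(nm,P.round(4),np.round(proj(im,P),1))
big=cv2.resize(p[120:270,360:520],None,fx=4,fy=4,interpolation=cv2.INTER_CUBIC);cv2.imwrite("pics/c3.png",big)
```

```text
A [[310.5, 140.9], [326.7, 145.9], [298.5, 180.1], [314.8, 185.0]] len 0.1254 yaw -16.4 wall mid [0.6275 0.095 ] width 0.0557 farL [[0.712, 0.124, 0.006], [0.588, 0.16, 0.006]]
B [[326.5, 192.1], [308.3, 196.0], [334.9, 231.0], [316.7, 234.9]] len 0.1196 yaw 12.4 wall mid [0.4857 0.0645] width 0.0563 farL [[0.538, 0.13, 0.006], [0.418, 0.103, 0.006]]
C [[263.3, 193.6], [236.3, 203.5], [284.7, 252.3], [257.7, 262.1]] len 0.1879 yaw 21.0 wall mid [0.4503 0.2341] width 0.0911 farL [[0.514, 0.352, 0.006], [0.334, 0.282, 0.006]]
box yaw -2.6061828401712748 0.3134606404678683 [array([ 0.67540384, -0.06053289,  0.058     ]), array([ 0.36226742, -0.04627958,  0.058     ])]
mid [ 0.514  -0.1593  0.    ] [402.2 204.4]
near [ 0.4361 -0.1557  0.    ] [401.3 229.7]
far [ 0.5919 -0.1628  0.    ] [403.  179.4]
bar [ 0.5044 -0.3711  0.29  ] [506.  195.4]
barA [ 0.4444 -0.3683  0.29  ] [505.7 219.5]
barB [ 0.5643 -0.3738  0.29  ] [506.2 171.6]
hinge [ 0.5092 -0.2652  0.058 ] [441.2 203.9]
```

View pics/c3.png

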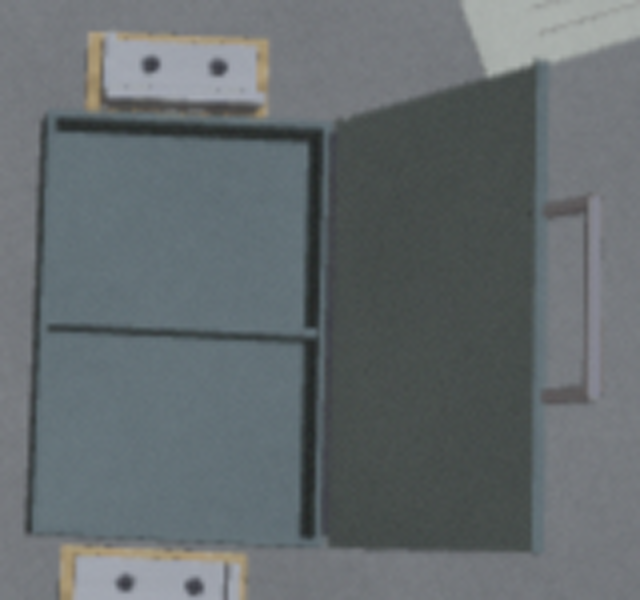

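Emit:
arm_command(
  slide=[
    [0, 0, 0],
    [0, 0, 0],
    [0, 0, 0],
    [0, 0, 0],
    [0, 0, 0],
    [0, 0, 0],
    [-0.03, 0, -0.005],
    [-0.03, 0, -0.005],
    [-0.03, 0, -0.005],
    [-0.03, 0, -0.005],
    [-0.03, 0, -0.005],
    [-0.03, 0, -0.005],
  ],
  turn=[-6.1, -6.1, -6.1, -6.1, -6.1, -6.2, 0, 0, 0, 0, 0, 0],
  gripper=[0, 0, 0, 0, 0, 0, 0, 0, 0, 0, 0, 0],
)

```text
time: 1.15
position: [0.336, 0.4212, 0.2264]
eef_rot: [-1.099, -1.366, 1.367]
force: [0.2, -0.2, -0.4]
opening: 0.0461
```

Emit:
arm_command(
  slide=[
    [-0.035, 0, -0.006],
    [-0.035, 0, -0.006],
    [-0.035, 0, -0.006],
    [-0.035, 0, -0.006],
    [-0.035, 0, -0.006],
    [-0.035, 0, -0.006],
    [-0.035, 0, -0.006],
    [-0.035, 0, -0.006],
    [-0.035, 0, -0.006],
    [-0.035, 0, -0.006],
    [-0.03, 0, -0.006],
    [0, 0, 0],
  ],
  turn=[0, 0, 0, 0, 0, 0, 0, 0, 0, 0, 0, 0],
  gripper=[0, 0, 0, 0, 0, 0, 0, 0, 0, 0, 0, 0],
)

```text
time: 2.15
position: [0.4836, 0.0584, 0.2265]
eef_rot: [-1.107, -1.359, 1.362]
force: [-0.8, -0.0, -0.2]
opening: 0.0457
```

```bash
cat >> h.py <<'E'
def to(x,y,z,yaw):
    "print tool-frame shift (after turning) to reach world TCP x,y,z with jaw yaw (deg)"
    s=manip.read_state();M=R.from_rotvec(s["eef_rot"]).as_matrix();p=np.array(s["position"])
    cur=np.degrees(np.arctan2(M[1,0],M[0,0])); t=(cur-yaw+90)%180-90
    N=M@R.from_euler("y",t,degrees=True).as_matrix()
    print("t",s["time"].round(2),"pos",p.round(4),"yaw",cur.round(1),"open",s["opening"].round(4),"F",np.round(s["force"],1),"j7",s["joint_pos"][6].round(2))
    print(" ->turn",t.round(1),"slide mm",(1000*N.T@(np.array([x,y,z])-p)).round(1))
E
python3 - <<'E'
from h import *
im=cam("wrist");cv2.imwrite("pics/w1.png",im["pixels"])
to(.4857,.0645,.016,102.4)
for x in(-.06,0,.06):
  a=np.radians(12.4); print(np.round(proj(im,np.array([.4857+x*np.cos(a),.0645+x*np.sin(a),.045])),1))
t=cam("top"); W=[plane(t,266.3,199.1,.045),plane(t,265.1,238.6,.045)];L=[plane(t,249.1,200,.006),plane(t,248.9,237.7,.006)];print(W,L)
E
```

```text
Traceback (most recent call last):
  File "h.py", line 23, in to
    print("t",s["time"].round(2),"pos",p.round(4),"yaw",cur.round(1),"open",s["opening"].round(4),"F",np.round(s["force"],1),"j7",s["joint_pos"][6].round(2))
              ^^^^^^^^^^^^^^^
AttributeError: 'float' object has no attribute 'round'
```

View pics/w1.png

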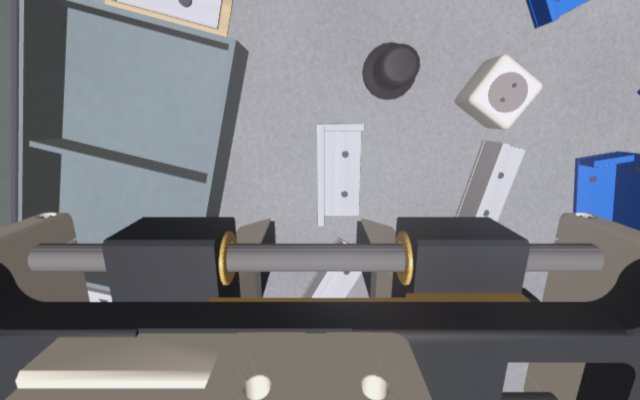

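Picture 6 (wrist) shows bracket B squarely aligned, with its tall wall at columns 318–325, rows 124–226, and its low wall at the top (−x).

```bash
sed -i 's/s\["time"\].round(2)/round(float(s["time"]),2)/; s/s\["opening"\].round(4)/round(float(s["opening"]),4)/; s/s\["joint_pos"\]\[6\].round(2)/round(float(s["joint_pos"][6]),2)/' h.py
python3 - <<'E'
from h import *
im=cam("wrist")
to(.4857,.0645,.016,102.4)
for x in(-.06,0,.06):
  a=np.radians(12.4); print(np.round(proj(im,np.array([.4857+x*np.cos(a),.0645+x*np.sin(a),.045])),1))
for u,v in((321.5,124.5),(322.5,226)): print("wallB",plane(im,u,v,.045).round(4))
for u,v in((37,145),(207,180)): print("divider",plane(im,u,v,.058).round(4))
print("box corner near,+y",plane(im,243,40,.058).round(4))
t=cam("top"); print(plane(t,266.3,199.1,.045),plane(t,265.1,238.6,.045),plane(t,249.1,200,.006),plane(t,248.9,237.7,.006))
E
```

```text
t 2.25 pos [0.4816 0.0644 0.2264] yaw 102.2 open 0.0459 F [ 0.3 -0.5  0.3] j7 1.52
 ->turn -0.2 slide mm [ -0.8 210.4  -4.1]
[317.7 124.8]
[318.  178.1]
[318.2 227. ]
wallB [0.4259 0.0557 0.045 ]
wallB [0.5419 0.0821 0.045 ]
divider [ 0.5105 -0.2407  0.058 ]
divider [ 0.5108 -0.0564  0.058 ]
box corner near,+y [ 0.3617 -0.0384  0.058 ]
[0.52287568 0.25456992 0.045     ] [0.40411879 0.2559576  0.045     ] [0.52467416 0.31266817 0.006     ] [0.40823518 0.31066408 0.006     ]
```

Emit:
arm_command(
  slide=[
    [0.002, 0.035, -0.004],
    [0, 0.04, 0],
    [0, 0.04, 0],
    [0, 0.04, 0],
    [0, 0.035, 0],
    [0, 0.02, 0],
    [0, 0, 0],
    [0, 0, 0],
    [0, 0, 0],
    [0, 0, 0],
    [0, 0, 0],
    [0, 0, 0],
  ],
  turn=[0, 0, 0, 0, 0, 0, 0, 0, 0, 0, 0, 0],
  gripper=[0, 0, 0, 0, 0, 0, 0, -1, -1, -1, -1, -1],
)

```text
time: 3.3
position: [0.4862, 0.0688, 0.0182]
eef_rot: [-1.102, -1.369, 1.365]
force: [0.1, -0.1, -0.0]
opening: 0.0171
```

Emit:
arm_command(
  slide=[
    [0, 0, 0],
    [0, 0, 0],
    [0, -0.02, 0],
    [0, -0.03, 0],
    [0, -0.03, 0],
    [0, -0.02, 0],
    [0, 0, 0],
  ],
  turn=[0, 0, 0, 0, 0, 0, 0],
  gripper=[-1, -1, -1, -1, -1, -1, -1],
)

```text
time: 3.88
position: [0.4878, 0.0693, 0.1206]
eef_rot: [-1.104, -1.372, 1.363]
force: [1.0, 0.5, -2.8]
opening: 0.0078
```

Run:
```python
from h import *
im=cam("wrist");cv2.imwrite("pics/w2.png",im["pixels"])
to(.592,-.163,.12,87.4)
```

```text
t 3.93 pos [0.4866 0.0689 0.1186] yaw 102.3 open 0.0079 F [-0.5 -0.5 -3.2] j7 1.45
 ->turn 14.9 slide mm [-226.8   -1.  -115.8]
```

View pics/w2.png

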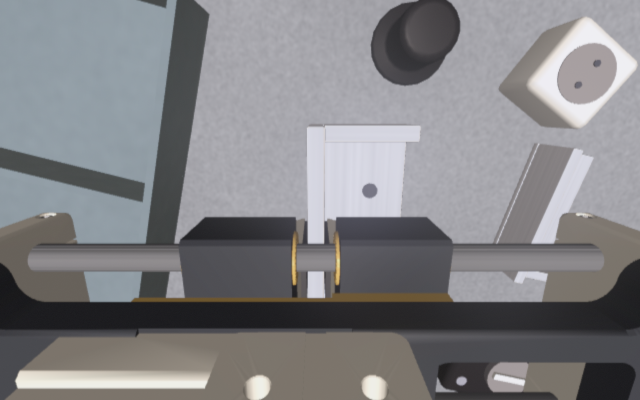

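Emit:
arm_command(
  slide=[
    [0, 0, 0],
    [0, 0, 0],
    [-0.03, 0, -0.015],
    [-0.03, 0, -0.015],
    [-0.03, 0, -0.015],
    [-0.03, 0, -0.015],
    [-0.03, 0, -0.015],
    [-0.03, 0, -0.015],
    [-0.03, 0, -0.015],
    [-0.019, 0, -0.011],
    [0, 0, 0],
    [0, 0, 0],
  ],
  turn=[7, 7, 0, 0, 0, 0, 0, 0, 0, 0, 0, 0],
  gripper=[-1, -1, -1, -1, -1, -1, -1, -1, -1, -1, -1, -1],
)

```text
time: 4.93
position: [0.5929, -0.1652, 0.1141]
eef_rot: [-1.221, -1.183, 1.187]
force: [0.1, 0.2, -2.9]
opening: 0.008
```

Run:
```python
from h import *
im=cam("wrist");cv2.imwrite("pics/w3.png",im["pixels"])
to(.592,-.165,.0255,88)
```

```text
t 4.98 pos [ 0.5927 -0.1631  0.1144] yaw 88.3 open 0.008 F [ 0.1  0.6 -3. ] j7 1.67
 ->turn 0.3 slide mm [-2.  88.9  0.3]
```

View pics/w3.png

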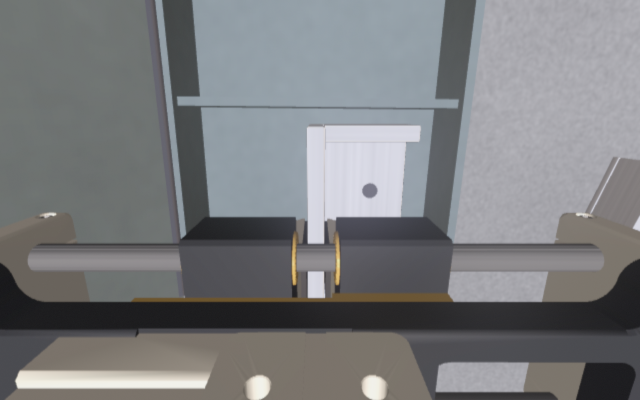

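Picture 7 (wrist) shows bracket B held over the far compartment. The divider is at rows 98–106 and slopes about 1°. The inner box walls are at columns ~190 and ~450.

Run:
```python
from h import *
im=cam("wrist")
for u,v in((178,101),(458,104)): print("div",plane(im,u,v,.058).round(4))
for u,v in((470,50),(460,170)): print("+y rim mid",plane(im,u,v,.058).round(4))
for u,v in((175,130),): print("-y rim",plane(im,u,v,.058).round(4))
```

```text
div [ 0.5144 -0.2554  0.058 ]
div [ 0.522  -0.0639  0.058 ]
+y rim mid [ 0.488 -0.059  0.058]
+y rim mid [ 0.568  -0.0585  0.058 ]
-y rim [ 0.5337 -0.2603  0.058 ]
```

Emit:
arm_command(
  slide=[
    [-0.002, 0.02, 0],
    [0, 0.025, 0],
    [0, 0.02, 0],
    [0, 0.012, 0],
    [0, 0.008, 0],
    [0, 0.004, 0],
    [0, 0, 0],
    [0, 0, 0],
  ],
  turn=[1, 0, 0, 0, 0, 0, 0, 0],
  gripper=[-1, -1, -1, -1, -1, -1, -1, -1],
)

```text
time: 5.7
position: [0.595, -0.1654, 0.0284]
eef_rot: [-1.231, -1.176, 1.175]
force: [0.2, 0.1, -2.2]
opening: 0.0081
```

Emit:
arm_command(
  slide=[
    [0, 0.002, 0],
    [0, 0.002, 0],
    [0, 0, 0],
  ],
  turn=[0, 0, 0],
  gripper=[-1, -1, -1],
)

```text
time: 5.95
position: [0.5946, -0.1658, 0.0241]
eef_rot: [-1.231, -1.176, 1.175]
force: [-0.9, 0.1, -2.3]
opening: 0.0073
```

Emit:
arm_command(
  slide=[
    [0, 0, 0],
    [0, 0, 0],
    [0, 0, 0],
    [0, -0.01, 0],
    [0, -0.025, 0],
    [0, -0.04, 0],
    [0, -0.04, 0],
    [0, -0.04, 0],
    [0, -0.02, 0],
  ],
  turn=[0, 0, 0, 0, 0, 0, 0, 0, 0],
  gripper=[-0.35, -0.35, -0.35, -0.35, -0.35, -0.35, -0.35, -0.35, -0.35],
)

```text
time: 6.7
position: [0.597, -0.1661, 0.2054]
eef_rot: [-1.238, -1.18, 1.173]
force: [0.7, -0.5, -0.3]
opening: 0.03
```

Run:
```python
from h import *
im=cam("top");cv2.imwrite("pics/t2.png",im["pixels"])
to(.6275,.095,.2,73.6)
to(.46,.259,.2,89.3)
```

```text
t 6.75 pos [ 0.5987 -0.1665  0.2083] yaw 87.4 open 0.0303 F [ 1.3 -0.2  2.7] j7 1.67
 ->turn 13.8 slide mm [259.    7.8  46.3]
t 6.75 pos [ 0.5987 -0.1665  0.2083] yaw 87.4 open 0.0303 F [ 1.3 -0.2  2.7] j7 1.67
 ->turn -1.9 slide mm [423.8   5.2 144. ]
```

Emit:
arm_command(
  slide=[
    [0, 0, 0],
    [0, 0, 0],
    [0.035, 0, 0.006],
    [0.035, 0, 0.006],
    [0.035, 0, 0.006],
    [0.035, 0, 0.006],
    [0.035, 0, 0.006],
    [0.035, 0, 0.006],
    [0.035, 0, 0.006],
    [0.014, 0, 0.004],
    [0, 0, 0],
    [0, 0, 0],
  ],
  turn=[6.9, 6.9, 0, 0, 0, 0, 0, 0, 0, 0, 0, 0],
  gripper=[0, 0, 0, 0, 0, 0, 0, 0, 0, 0, 0, 0],
)

```text
time: 7.75
position: [0.6232, 0.0967, 0.1989]
eef_rot: [-1.331, -0.997, 0.997]
force: [0.1, -0.6, -0.1]
opening: 0.0458
```

Run:
```python
from h import *
im=cam("wrist");cv2.imwrite("pics/w4.png",im["pixels"])
to(.6275,.095,.017,73.6)
for x in(-.06,0,.06):
  a=np.radians(-16.4); print(np.round(proj(im,np.array([.6275+x*np.cos(a),.095+x*np.sin(a),.045])),1))
for u,v in((322,125),(322,135),(322,225),(300,200)): print(u,v,plane(im,u,v,.045).round(4))
```

```text
t 7.8 pos [0.6235 0.0945 0.1989] yaw 73.5 open 0.0463 F [-0.5 -0.5  0.4] j7 1.0
 ->turn -0.1 slide mm [  1.8 181.8  -3.7]
[315.8 126. ]
[315.7 183.6]
[315.5 236.2]
322 125 [0.5708 0.1182 0.045 ]
322 135 [0.5804 0.1155 0.045 ]
322 225 [0.6743 0.0886 0.045 ]
300 200 [0.6401 0.0737 0.045 ]
```

View pics/w4.png

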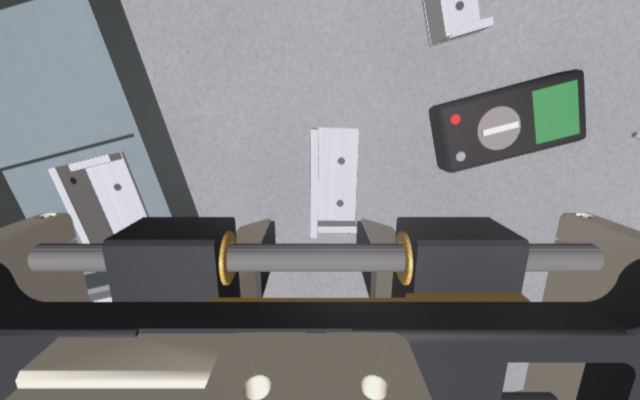

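Picture 8 (wrist) shows bracket A's wall at columns 311–319, rows 127–237, which matches the prediction. B sits in the far compartment.

Emit:
arm_command(
  slide=[
    [0.002, 0.035, -0.004],
    [0, 0.04, 0],
    [0, 0.04, 0],
    [0, 0.035, 0],
    [0, 0.02, 0],
    [0, 0.012, 0],
    [0, 0, 0],
    [0, 0, 0],
    [0, 0, 0],
    [0, 0, 0],
    [0, 0, 0],
    [0, 0, 0],
  ],
  turn=[0, 0, 0, 0, 0, 0, 0, 0, 0, 0, 0, 0],
  gripper=[0, 0, 0, 0, 0, 0, -1, -1, -1, -1, -1, -1],
)

```text
time: 8.8
position: [0.6289, 0.0962, 0.0183]
eef_rot: [-1.333, -0.997, 0.994]
force: [-1.0, -3.2, 1.6]
opening: 0.0106
```

Emit:
arm_command(
  slide=[
    [0, 0, 0],
    [0, 0, 0],
    [0, -0.02, 0],
    [0, -0.03, 0],
    [0, -0.03, 0],
    [0, -0.02, 0],
    [0, 0, 0],
  ],
  turn=[0, 0, 0, 0, 0, 0, 0],
  gripper=[-1, -1, -1, -1, -1, -1, -1],
)

```text
time: 9.38
position: [0.6313, 0.0977, 0.1219]
eef_rot: [-1.335, -1.002, 0.99]
force: [1.1, 0.7, -0.8]
opening: 0.0077
```

Run:
```python
from h import *
to(.438,-.178,.12,87.4)
```

```text
t 9.38 pos [0.6313 0.0977 0.1219] yaw 73.6 open 0.0077 F [ 1.1  0.7 -0.8] j7 0.98
 ->turn -13.8 slide mm [-2.842e+02 -2.000e-01  1.806e+02]
```

Emit:
arm_command(
  slide=[
    [0, 0, 0],
    [0, 0, 0],
    [-0.032, 0, 0.02],
    [-0.032, 0, 0.02],
    [-0.032, 0, 0.02],
    [-0.032, 0, 0.02],
    [-0.032, 0, 0.02],
    [-0.032, 0, 0.02],
    [-0.032, 0, 0.02],
    [-0.032, 0, 0.02],
    [-0.026, 0, 0.02],
    [0, 0, 0],
  ],
  turn=[-6.9, -6.9, 0, 0, 0, 0, 0, 0, 0, 0, 0, 0],
  gripper=[-1, -1, -1, -1, -1, -1, -1, -1, -1, -1, -1, -1],
)

```text
time: 10.38
position: [0.4287, -0.1826, 0.1153]
eef_rot: [-1.232, -1.163, 1.173]
force: [-0.6, 0.5, -3.3]
opening: 0.0075
```

Run:
```python
from h import *
im=cam("wrist");cv2.imwrite("pics/w5.png",im["pixels"])
to(.438,-.176,.026,87.2)
```

```text
t 10.43 pos [ 0.4314 -0.1799  0.1156] yaw 87.0 open 0.0077 F [ 0.8  0.3 -3.1] j7 1.76
 ->turn -0.2 slide mm [ 4.3 89.6 -6.7]
```

View pics/w5.png

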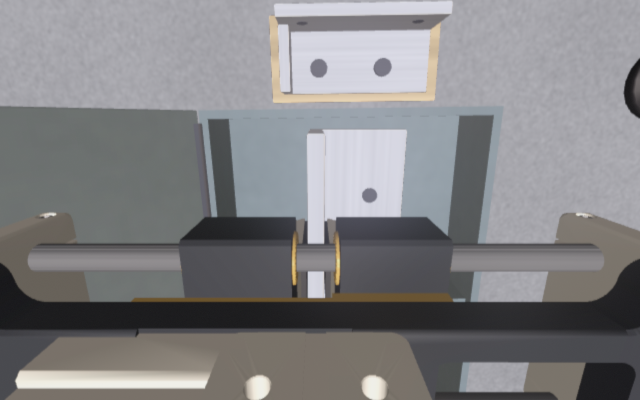

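Picture 9 (wrist) shows bracket A held over the near compartment and aligned with it, with the near rim at rows 107–118. The near sample's low wall is on the same side relative to its tall wall as expected.

Run:
```python
from h import *
im=cam("wrist")
for u,v in((320,118),(493,150),(205,150)): print(plane(im,u,v,.058).round(4))
```

```text
[ 0.3674 -0.1741  0.058 ]
[ 0.3961 -0.0518  0.058 ]
[ 0.3852 -0.2573  0.058 ]
```

Emit:
arm_command(
  slide=[
    [0.004, 0.015, -0.007],
    [0, 0.025, 0],
    [0, 0.02, 0],
    [0, 0.015, 0],
    [0, 0.008, 0],
    [0, 0.004, 0],
    [0, 0.002, 0],
    [0, 0, 0],
    [0, 0, 0],
  ],
  turn=[0, 0, 0, 0, 0, 0, 0, 0, 0],
  gripper=[-1, -1, -1, -1, -1, -1, -1, -1, -1],
)

```text
time: 11.23
position: [0.4431, -0.1731, 0.0283]
eef_rot: [-1.232, -1.176, 1.175]
force: [-0.2, 0.1, -1.5]
opening: 0.0078
```

Emit:
arm_command(
  slide=[
    [0, 0.002, 0],
    [0, 0.002, 0],
    [0, 0, 0],
    [0, 0, 0],
    [0, 0, 0],
    [0, -0.01, 0],
    [0, -0.025, 0],
    [0, -0.04, 0],
    [0, -0.04, 0],
    [0, -0.04, 0],
    [0, -0.02, 0],
    [0, 0, 0],
  ],
  turn=[0, 0, 0, 0, 0, 0, 0, 0, 0, 0, 0, 0],
  gripper=[-1, -1, -0.35, -0.35, -0.35, -0.35, -0.35, -0.35, -0.35, -0.35, -0.35, -0.35],
)

```text
time: 12.23
position: [0.4459, -0.1744, 0.205]
eef_rot: [-1.241, -1.181, 1.173]
force: [-0.8, -0.1, 0.6]
opening: 0.0299
```

Run:
```python
from h import *
to(.4635,.2585,.2,90.7)
```

```text
t 12.23 pos [ 0.4459 -0.1744  0.205 ] yaw 87.4 open 0.0299 F [-0.8 -0.1  0.6] j7 1.79
 ->turn -3.3 slide mm [432.6   3.3 -22.9]
```

Emit:
arm_command(
  slide=[
    [0.03, 0, -0.002],
    [0.036, 0, -0.002],
    [0.036, 0, -0.002],
    [0.036, 0, -0.002],
    [0.036, 0, -0.002],
    [0.036, 0, -0.002],
    [0.036, 0, -0.002],
    [0.036, 0, -0.002],
    [0.036, 0, -0.002],
    [0.036, 0, -0.002],
    [0.036, 0, -0.002],
    [0.036, 0, -0.001],
  ],
  turn=[-2.6, 0, 0, 0, 0, 0, 0, 0, 0, 0, 0, 0],
  gripper=[0, 0, 0, 0, 0, 0, 0, 0, 0, 0, 0, 0],
)

```text
time: 13.23
position: [0.4665, 0.2541, 0.1986]
eef_rot: [-1.21, -1.208, 1.209]
force: [0.8, -1.2, 0.8]
opening: 0.046
```

Emit:
arm_command(
  slide=[
    [0.006, 0, 0],
    [0, 0, 0],
  ],
  turn=[0, 0],
  gripper=[0, 0],
)

```text
time: 13.4
position: [0.4655, 0.2622, 0.1985]
eef_rot: [-1.205, -1.213, 1.212]
force: [-0.0, 0.2, -0.1]
opening: 0.0457
```

Run:
```python
from h import *
im=cam("wrist");cv2.imwrite("pics/w6.png",im["pixels"])
to(.4635,.2585,.017,90)
for x in(-.06,0,.06): print(np.round(proj(im,np.array([.4635+x,.2585,.045])),1))
for u,v in((322,125),(322,225),(300,200)): print(u,v,plane(im,u,v,.045).round(4))
```

```text
t 13.45 pos [0.466  0.2594 0.1982] yaw 90.1 open 0.0459 F [-0.6 -0.8 -0.4] j7 0.84
 ->turn 0.1 slide mm [ -0.8 181.3   2.3]
[312.6 119.6]
[312.5 178. ]
[312.3 231.1]
322 125 [0.4088 0.268  0.045 ]
322 225 [0.5163 0.2692 0.045 ]
300 200 [0.4878 0.2451 0.045 ]
```

View pics/w6.png

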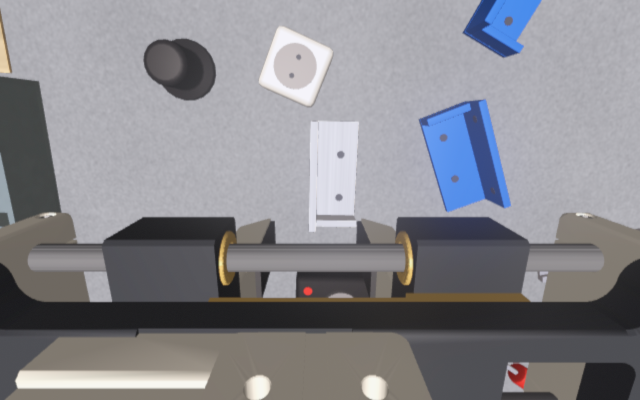

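Picture 10 (wrist) shows bracket C's wall at columns 309–317, rows 121–231, as predicted.

Emit:
arm_command(
  slide=[
    [-0.001, 0.035, 0.002],
    [0, 0.04, 0],
    [0, 0.04, 0],
    [0, 0.035, 0],
    [0, 0.02, 0],
    [0, 0.011, 0],
    [0, 0, 0],
    [0, 0, 0],
    [0, 0, 0],
    [0, 0, 0],
    [0, 0, 0],
    [0, 0, 0],
  ],
  turn=[0, 0, 0, 0, 0, 0, 0, 0, 0, 0, 0, 0],
  gripper=[0, 0, 0, 0, 0, 0, -1, -1, -1, -1, -1, -1],
)

```text
time: 14.45
position: [0.4659, 0.2581, 0.0189]
eef_rot: [-1.21, -1.211, 1.207]
force: [-0.1, 2.0, 2.1]
opening: 0.0103
```

Emit:
arm_command(
  slide=[
    [0, 0, 0],
    [0, 0, 0],
    [0, -0.02, 0],
    [0, -0.03, 0],
    [0, -0.04, 0],
    [0, -0.03, 0],
    [0, 0, 0],
  ],
  turn=[0, 0, 0, 0, 0, 0, 0],
  gripper=[-1, -1, -1, -1, -1, -1, -1],
)

```text
time: 15.03
position: [0.4682, 0.26, 0.1436]
eef_rot: [-1.213, -1.217, 1.202]
force: [1.0, -0.2, -2.5]
opening: 0.0077
```

Run:
```python
from h import *
to(.443,-.114,.13,87.4)
```

```text
t 15.03 pos [0.4682 0.26   0.1436] yaw 90.0 open 0.0077 F [ 1.  -0.2 -2.5] j7 0.79
 ->turn 2.6 slide mm [-374.8   11.8    8.3]
```

Emit:
arm_command(
  slide=[
    [-0.025, 0, 0],
    [-0.035, 0, 0.001],
    [-0.035, 0, 0.001],
    [-0.035, 0, 0.001],
    [-0.035, 0, 0.001],
    [-0.035, 0, 0.001],
    [-0.035, 0, 0.001],
    [-0.035, 0, 0.001],
    [-0.035, 0, 0.001],
    [-0.035, 0, 0],
    [-0.034, 0, 0],
    [0, 0, 0],
  ],
  turn=[2.6, 0, 0, 0, 0, 0, 0, 0, 0, 0, 0, 0],
  gripper=[-1, -1, -1, -1, -1, -1, -1, -1, -1, -1, -1, -1],
)

```text
time: 16.03
position: [0.4391, -0.1233, 0.137]
eef_rot: [-1.236, -1.165, 1.171]
force: [0.5, -0.4, -1.8]
opening: 0.0079
```

Emit:
arm_command(
  slide=[
    [0, 0, 0],
    [0, 0, 0],
  ],
  turn=[0, 0],
  gripper=[-1, -1],
)

```text
time: 16.2
position: [0.4401, -0.1151, 0.1371]
eef_rot: [-1.229, -1.174, 1.175]
force: [-0.6, 1.3, -2.8]
opening: 0.0078
```

Run:
```python
from h import *
im=cam("wrist");cv2.imwrite("pics/w7.png",im["pixels"])
to(.443,-.113,.0265,87.2)
```

```text
t 16.25 pos [ 0.4404 -0.1144  0.1372] yaw 87.4 open 0.0077 F [-0.1 -0.3 -1.8] j7 1.6
 ->turn 0.2 slide mm [  1.5 110.7  -2.6]
```

View pics/w7.png

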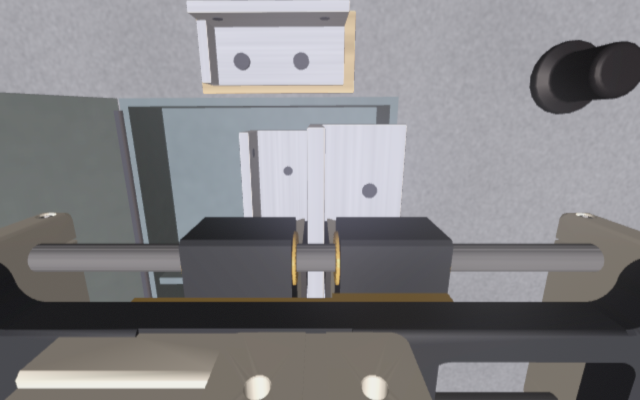

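Picture 11 (wrist) shows bracket C held beside the placed A. A's wall is at columns 241–251, the +y rim's inner edge is at about (378,105), and C's base edge is at column 404.

Run:
```python
from h import *
im=cam("wrist")
print("rim in",plane(im,379,106,.058),plane(im,397,100,.058));print("A wall mid",plane(im,246,135,.051)); print("C base edge",plane(im,404,180,.124),"C wall mid",plane(im,316,130,.163))
```

```text
rim in [ 0.36975757 -0.06363815  0.058     ] [ 0.36600163 -0.05008294  0.058     ]
A wall mid [ 0.38716844 -0.16830328  0.051     ]
C base edge [ 0.41330016 -0.06242303  0.124     ] C wall mid [ 0.38087628 -0.11224636  0.163     ]
```

Emit:
arm_command(
  slide=[
    [0.001, 0.015, -0.003],
    [0, 0.025, 0],
    [0, 0.012, 0],
    [0, 0.004, 0],
    [0, 0.004, 0],
    [0, 0.004, 0],
    [0, 0.004, 0],
    [0, 0.004, 0],
    [0, 0, 0],
  ],
  turn=[0.2, 0, 0, 0, 0, 0, 0, 0, 0],
  gripper=[-1, -1, -1, -1, -1, -1, -1, -1, -1],
)

```text
time: 17.05
position: [0.4439, -0.1147, 0.0655]
eef_rot: [-1.232, -1.173, 1.173]
force: [-0.7, -0.9, -1.7]
opening: 0.0078
```

Run:
```python
from h import *
im=cam("wrist");cv2.imwrite("pics/w8.png",im["pixels"])
to(.443,-.113,.0265,87.2)
```

```text
t 17.1 pos [ 0.4439 -0.1147  0.0657] yaw 87.2 open 0.0078 F [ 0.6  0.1 -3.3] j7 1.52
 ->turn -0.0 slide mm [ 1.6 39.2  0.9]
```

Run:
```python
import cv2
g=cv2.cvtColor(cv2.imread("pics/w8.png"),cv2.COLOR_BGR2GRAY)
for r in(150,180,205): print(r,[int(v) for v in g[r-2:r+3,200:470:3].mean(0)])
```

```text
150 [155, 155, 166, 216, 214, 213, 212, 121, 113, 112, 113, 114, 122, 212, 217, 214, 212, 214, 213, 213, 216, 214, 218, 214, 215, 214, 210, 215, 214, 215, 216, 215, 216, 216, 213, 167, 216, 216, 215, 215, 213, 211, 212, 217, 215, 213, 215, 216, 213, 215, 217, 214, 217, 218, 214, 216, 214, 212, 211, 215, 214, 214, 217, 213, 215, 215, 215, 214, 202, 102, 101, 101, 105, 159, 159, 158, 162, 164, 168, 166, 170, 169, 169, 167, 168, 168, 167, 166, 167, 167]
180 [155, 155, 155, 166, 215, 214, 212, 211, 110, 112, 112, 112, 113, 157, 212, 216, 213, 213, 214, 211, 215, 217, 216, 216, 178, 123, 121, 132, 201, 215, 216, 214, 215, 217, 213, 151, 214, 216, 216, 215, 214, 209, 214, 217, 215, 213, 214, 215, 212, 216, 219, 215, 218, 216, 215, 216, 212, 209, 213, 213, 214, 215, 214, 214, 215, 215, 215, 209, 102, 102, 103, 101, 155, 158, 157, 159, 168, 169, 170, 168, 166, 166, 168, 167, 166, 166, 165, 166, 166, 167]
205 [153, 154, 154, 154, 203, 215, 214, 212, 204, 108, 107, 108, 109, 110, 209, 215, 213, 212, 213, 210, 212, 218, 214, 216, 212, 215, 213, 211, 211, 213, 214, 211, 213, 215, 212, 150, 212, 216, 215, 214, 213, 206, 214, 216, 214, 213, 214, 212, 211, 215, 218, 214, 217, 213, 215, 214, 212, 210, 212, 212, 212, 214, 210, 212, 213, 214, 210, 122, 99, 98, 97, 132, 155, 155, 155, 169, 168, 167, 167, 170, 170, 167, 167, 168, 168, 168, 166, 166, 167, 165]
```

Run:
```python
from h import *
im=cam("wrist")
print("rim in",plane(im,415,180,.058),"C edge",plane(im,403,180,.053),"A wall L/R",plane(im,210,180,.051),plane(im,223,180,.051), "C wall L",plane(im,307,180,.092))
```

```text
rim in [ 0.41606124 -0.05801486  0.058     ] C edge [ 0.41686104 -0.06330849  0.053     ] A wall L/R [ 0.41174549 -0.17565606  0.051     ] [ 0.41212061 -0.16804887  0.051     ] C wall L [ 0.4059253  -0.11727802  0.092     ]
```

Emit:
arm_command(
  slide=[
    [0.001, 0.01, 0],
    [0, 0.012, 0],
    [0, 0.008, 0],
    [0, 0.004, 0],
    [0, 0.004, 0],
    [0, 0.002, 0],
    [0, 0, 0],
  ],
  turn=[0, 0, 0, 0, 0, 0, 0],
  gripper=[-1, -1, -1, -1, -1, -1, -1],
)

```text
time: 17.73
position: [0.4438, -0.1136, 0.0254]
eef_rot: [-1.232, -1.172, 1.173]
force: [-0.5, 0.8, -2.5]
opening: 0.0076
```

Emit:
arm_command(
  slide=[
    [0, 0.001, 0],
    [0, 0, 0],
    [0, 0, 0],
    [0, 0, 0],
    [0, 0, 0],
    [0, -0.01, 0],
    [0, -0.025, 0],
    [0, -0.04, 0],
    [0, -0.04, 0],
    [0, -0.04, 0],
    [0, -0.04, 0],
    [0, -0.04, 0],
  ],
  turn=[0, 0, 0, 0, 0, 0, 0, 0, 0, 0, 0, 0],
  gripper=[-1, -1, -0.35, -0.35, -0.35, -0.35, -0.35, -0.35, -0.35, -0.35, -0.35, -0.35],
)

```text
time: 18.73
position: [0.4434, -0.1133, 0.2627]
eef_rot: [-1.233, -1.174, 1.173]
force: [1.0, -0.6, 0.3]
opening: 0.03
```

Emit:
arm_command(
  slide=[
    [0, -0.04, 0],
    [0, -0.04, 0],
    [0, -0.04, 0],
    [0, 0, 0],
    [0, 0, 0],
  ],
  turn=[0, 0, 0, 0, 0],
  gripper=[0, 0, 0, 0, 0],
)

```text
time: 19.15
position: [0.4451, -0.1137, 0.3831]
eef_rot: [-1.238, -1.176, 1.172]
force: [-0.2, 0.2, -1.5]
opening: 0.0458
```

Run:
```python
from h import *
im=cam("top");cv2.imwrite("pics/t3.png",im["pixels"])
w=cam("wrist");cv2.imwrite("pics/w9.png",w["pixels"])
to(.508,-.376,.30,87.2)
both=np.vstack([cv2.resize(im["pixels"][110:270,350:540],(475,400),interpolation=cv2.INTER_CUBIC)])
cv2.imwrite("pics/m12.png",np.hstack([both,cv2.resize(w["pixels"],(325,400))*0+0]) if 0 else both)
# bar in top view: bright pixels right of the lid
p=im["pixels"];hsv=cv2.cvtColor(p,cv2.COLOR_BGR2HSV)
r=cv2.resize(p[160:230,480:525],None,fx=4,fy=4,interpolation=cv2.INTER_CUBIC).mean(2)
for v in(175,185,195,205,212): print(v,p[v,490:522].mean(1).astype(int).tolist())
print([proj(w,np.array([.508+d,-.376,.29])) for d in(-.06,0,.06)])
```

```text
t 19.25 pos [ 0.4433 -0.1135  0.3795] yaw 87.2 open 0.046 F [-0.5  0.2 -0.6] j7 1.71
 ->turn -0.0 slide mm [-259.    79.5  -77.5]
175 [72, 70, 71, 78, 99, 103, 102, 106, 109, 112, 114, 114, 116, 118, 116, 111, 93, 120, 130, 129, 118, 116, 114, 114, 117, 115, 114, 114, 115, 113, 115, 114]
185 [71, 70, 73, 79, 101, 106, 108, 113, 118, 116, 116, 117, 117, 117, 116, 112, 89, 120, 129, 127, 117, 115, 118, 118, 116, 115, 114, 115, 115, 115, 115, 114]
195 [71, 71, 74, 87, 103, 108, 113, 116, 118, 119, 119, 118, 116, 117, 117, 112, 92, 122, 130, 128, 121, 115, 118, 117, 116, 119, 115, 117, 117, 117, 114, 114]
205 [70, 70, 71, 89, 101, 105, 111, 114, 116, 116, 119, 117, 118, 120, 116, 114, 99, 124, 130, 127, 117, 116, 116, 115, 117, 119, 116, 117, 116, 116, 117, 117]
212 [69, 70, 71, 86, 102, 108, 112, 118, 116, 117, 115, 116, 117, 118, 118, 106, 97, 124, 131, 130, 115, 115, 115, 116, 117, 117, 117, 117, 117, 117, 116, 117]
[(np.float64(15.906389672312287), np.float64(213.1742189568725)), (np.float64(35.339412392198426), np.float64(274.9997207430454)), (np.float64(52.77428897961357), np.float64(330.46818847111956))]
```

Run:
```python
from h import *
im=cam("top")
b=plane(im,507.6,194.8,.29);print(b);to(b[0],b[1],.34,87.2)
```

```text
[ 0.50590105 -0.37511718  0.29      ]
t 19.3 pos [ 0.443  -0.1134  0.3787] yaw 87.2 open 0.0463 F [-0.6  0.1 -0.6] j7 1.71
 ->turn -0.0 slide mm [-258.3   38.5  -75.7]
```

The picture allowance is used up, so I'll go on with numeric checks.

Emit:
arm_command(
  slide=[
    [-0.03, 0, -0.009],
    [-0.03, 0, -0.009],
    [-0.03, 0, -0.009],
    [-0.03, 0, -0.009],
    [-0.03, 0, -0.009],
    [-0.03, 0, -0.009],
    [-0.03, 0, -0.009],
    [-0.03, 0, -0.009],
    [-0.018, 0, -0.004],
    [0, 0.02, 0],
    [0, 0.018, 0],
    [0, 0, 0],
  ],
  turn=[0, 0, 0, 0, 0, 0, 0, 0, 0, 0, 0, 0],
  gripper=[0, 0, 0, 0, 0, 0, 0, 0, 0, 0, 0, 0],
)

```text
time: 20.3
position: [0.5045, -0.3738, 0.3351]
eef_rot: [-1.221, -1.169, 1.172]
force: [-1.1, -0.7, -0.7]
opening: 0.0457
```

Run:
```python
from h import *
w=cam("wrist");p=w["pixels"];cv2.imwrite("pics/w10.png",p)
to(.5065,-.375,.271,87.2)
print([np.round(proj(w,np.array([.506+d*.999,-.375-d*.045,.29])),1) for d in(-.06,-.05,-.03,0)])
for r in(120,140,150,160,170,180,190,200): print(r,p[r,250:390:3].mean(1).astype(int).tolist())
t=cam("top")["pixels"]
for v in(215,225,235): print("top",v,t[v,366:445].mean(1).astype(int).tolist())
```

```text
t 20.35 pos [ 0.5053 -0.3739  0.3375] yaw 87.2 open 0.0459 F [ 0.7 -0.1  0.3] j7 2.05
 ->turn -0.0 slide mm [-1.3 66.5 -1.7]
[array([314.1, 127.5]), array([314.2, 142.7]), array([314.3, 172.2]), array([314.6, 213.9])]
120 [175, 173, 172, 174, 174, 173, 174, 176, 171, 174, 171, 173, 173, 168, 171, 169, 173, 172, 169, 174, 175, 171, 172, 171, 174, 171, 169, 161, 161, 161, 161, 123, 117, 119, 117, 117, 118, 119, 120, 119, 119, 119, 119, 120, 119, 118, 112]
140 [175, 177, 172, 173, 173, 173, 174, 171, 176, 174, 170, 170, 173, 171, 174, 170, 169, 171, 187, 187, 188, 183, 140, 171, 171, 170, 173, 161, 160, 160, 159, 121, 118, 119, 118, 117, 118, 119, 118, 120, 119, 118, 120, 119, 120, 118, 110]
150 [171, 174, 173, 172, 174, 174, 174, 174, 172, 172, 175, 171, 172, 171, 172, 172, 172, 169, 187, 188, 188, 184, 141, 170, 169, 177, 171, 161, 160, 160, 159, 120, 118, 119, 118, 118, 118, 119, 119, 119, 119, 119, 119, 119, 119, 118, 112]
160 [174, 169, 172, 175, 174, 177, 168, 173, 167, 170, 170, 173, 171, 171, 172, 168, 169, 167, 186, 188, 188, 184, 145, 168, 171, 171, 169, 160, 160, 160, 160, 12
[... 1510 characters left out ...]
170, 168, 168, 167, 168, 148, 104, 141, 162, 157, 166, 167, 166, 167, 166, 167, 166, 168, 169, 170, 169, 167, 168, 167, 165, 133, 92, 120, 160, 164, 118, 108, 110, 112, 111, 109, 111, 112, 111, 111, 110, 111, 111, 111, 111, 111, 111, 109, 110, 110, 111, 109, 111, 106, 82, 51, 41, 49, 87, 91, 74, 70, 74, 78]
top 235 [116, 71, 77, 105, 119, 161, 169, 169, 169, 166, 142, 138, 156, 168, 171, 169, 168, 166, 167, 164, 122, 102, 158, 167, 153, 165, 169, 168, 168, 160, 153, 153, 161, 170, 170, 169, 166, 167, 167, 163, 108, 92, 162, 168, 156, 125, 112, 109, 110, 109, 110, 111, 109, 110, 110, 109, 109, 109, 108, 109, 109, 108, 107, 107, 108, 110, 109, 106, 103, 72, 47, 41, 56, 100, 83, 72, 71, 75, 74]
```

Emit:
arm_command(
  slide=[
    [-0.003, 0.02, -0.002],
    [0, 0.02, 0],
    [0, 0.015, 0],
    [0, 0.011, 0],
    [0, 0, 0],
    [0, 0, 0],
    [0, 0, 0],
    [0, 0, 0],
    [0, 0, 0],
    [0, 0, 0],
    [0, 0, 0],
    [0, 0, 0],
  ],
  turn=[0, 0, 0, 0, 0, 0, 0, 0, 0, 0, 0, 0],
  gripper=[0, 0, 0, 0, 0, -1, -1, -1, -1, -1, -1, -1],
)

```text
time: 21.4
position: [0.5091, -0.3784, 0.2761]
eef_rot: [-1.233, -1.173, 1.173]
force: [-0.7, 0.3, 0.7]
opening: 0.0091
```

```bash
cat > arc.py <<'E'
from h import *
def bar(t): return np.array([.255*np.cos(t)-.004*np.sin(t), .255*np.sin(t)+.004*np.cos(t)])
if __name__=="__main__":
    to(.5065,-.377,.271,87.2)
    th=np.r_[np.linspace(2,.35,49)[:-1],np.linspace(.35,0,25)]
    P=np.array([bar(t) for t in th])*1000; d=np.diff(np.round(P*2)/2,axis=0)
    for k in range(0,72,12): print(k,[[float(a),float(-b)] for a,b in d[k:k+12]])
E
python3 arc.py
```

```text
t 21.4 pos [ 0.5091 -0.3784  0.2761] yaw 87.2 open 0.0091 F [-0.7  0.3  0.7] j7 2.05
 ->turn -0.0 slide mm [1.2 5.1 2.7]
0 [[8.0, -4.0], [8.5, -3.0], [8.0, -3.5], [8.5, -2.5], [8.0, -2.5], [8.5, -2.5], [9.0, -1.5], [8.5, -2.0], [8.5, -1.0], [9.0, -1.0], [8.5, -1.0], [8.5, -0.5]]
12 [[9.0, -0.0], [9.0, -0.0], [8.5, 0.5], [9.0, 1.0], [8.5, 1.0], [8.5, 1.5], [8.5, 1.5], [9.0, 2.0], [8.0, 2.0], [8.5, 2.5], [8.5, 3.0], [8.0, 3.0]]
24 [[8.0, 3.5], [8.0, 3.5], [8.0, 4.0], [7.5, 4.5], [7.5, 4.5], [7.5, 4.5], [7.5, 5.0], [7.0, 5.5], [6.5, 5.0], [7.0, 6.0], [6.5, 6.0], [6.0, 6.0]]
36 [[6.0, 6.5], [6.0, 6.5], [5.5, 6.5], [5.5, 7.0], [5.0, 7.0], [5.0, 7.5], [4.5, 7.5], [4.5, 7.5], [4.0, 8.0], [4.0, 7.5], [3.5, 8.0], [3.0, 8.5]]
48 [[1.5, 3.5], [1.0, 3.5], [1.5, 3.5], [1.0, 3.5], [1.0, 3.5], [1.0, 3.5], [1.0, 3.5], [1.0, 3.5], [1.0, 4.0], [1.0, 3.5], [0.5, 3.5], [1.0, 3.5]]
60 [[0.5, 4.0], [0.5, 3.5], [1.0, 3.5], [0.5, 4.0], [0.5, 3.5], [0.0, 3.5], [0.5, 4.0], [0.5, 3.5], [0.0, 4.0], [0.5, 3.5], [0.0, 4.0], [0.0, 3.5]]
```

Emit:
arm_command(
  slide=[
    [0, 0, 0],
    [0, 0, 0],
    [0, 0.005, 0],
    [0, 0, 0],
    [0, 0, 0],
    [0, 0, 0],
    [0, 0, 0],
    [0, 0, 0],
    [0, 0, 0],
  ],
  turn=[0, 0, 0, 0, 0, 0, 0, 0, 0],
  gripper=[-0.5, -0.5, -0.5, -1, -1, -1, -1, -1, -1],
)

```text
time: 22.15
position: [0.5088, -0.3779, 0.2703]
eef_rot: [-1.231, -1.173, 1.173]
force: [-0.4, 2.4, -2.1]
opening: 0.009
```

Emit:
arm_command(
  slide=[
    [0.008, -0.004, 0],
    [0.0085, -0.003, 0],
    [0.008, -0.0035, 0],
    [0.0085, -0.0025, 0],
    [0.008, -0.0025, 0],
    [0.0085, -0.0025, 0],
    [0.009, -0.0015, 0],
    [0.0085, -0.002, 0],
    [0.0085, -0.001, 0],
    [0.009, -0.001, 0],
    [0.0085, -0.001, 0],
    [0.0085, -0.0005, 0],
  ],
  turn=[0, 0, 0, 0, 0, 0, 0, 0, 0, 0, 0, 0],
  gripper=[-1, -1, -1, -1, -1, -1, -1, -1, -1, -1, -1, -1],
)

```text
time: 23.15
position: [0.5134, -0.2764, 0.2962]
eef_rot: [-1.232, -1.172, 1.173]
force: [-5.5, -1.1, -0.2]
opening: 0.0089
```

Emit:
arm_command(
  slide=[
    [0.009, 0, 0],
    [0.009, 0, 0],
    [0.0085, 0.0005, 0],
    [0.009, 0.001, 0],
    [0.0085, 0.001, 0],
    [0.0085, 0.0015, 0],
    [0.0085, 0.0015, 0],
    [0.009, 0.002, 0],
    [0.008, 0.002, 0],
    [0.0085, 0.0025, 0],
    [0.0085, 0.003, 0],
    [0.008, 0.003, 0],
  ],
  turn=[0, 0, 0, 0, 0, 0, 0, 0, 0, 0, 0, 0],
  gripper=[-1, -1, -1, -1, -1, -1, -1, -1, -1, -1, -1, -1],
)

```text
time: 24.15
position: [0.5187, -0.1726, 0.2775]
eef_rot: [-1.231, -1.173, 1.173]
force: [-4.7, 0.6, 0.0]
opening: 0.0094
```

Run:
```python
from arc import *
# arc start TCP(.5088,-.3779,.2703) at th=2; expected now th=1.175
s=bar(1.175)-bar(2.0); print(s); to(.5088+.0454*s[0],-.3779+.999*s[0],.2703+s[1],87.2)
```

```text
[0.20437736 0.00662182]
t 24.15 pos [ 0.5187 -0.1726  0.2775] yaw 87.2 open 0.0094 F [-4.7  0.6  0. ] j7 1.72
 ->turn -0.0 slide mm [-1.2  0.6  0.6]
```

Emit:
arm_command(
  slide=[
    [0.008, 0.0035, 0],
    [0.008, 0.0035, 0],
    [0.008, 0.004, 0],
    [0.0075, 0.0045, 0],
    [0.0075, 0.0045, 0],
    [0.0075, 0.0045, 0],
    [0.0075, 0.005, 0],
    [0.007, 0.0055, 0],
    [0.0065, 0.005, 0],
    [0.007, 0.006, 0],
    [0.0065, 0.006, 0],
    [0.006, 0.006, 0],
  ],
  turn=[0, 0, 0, 0, 0, 0, 0, 0, 0, 0, 0, 0],
  gripper=[-1, -1, -1, -1, -1, -1, -1, -1, -1, -1, -1, -1],
)

```text
time: 25.15
position: [0.5232, -0.0858, 0.2191]
eef_rot: [-1.231, -1.173, 1.173]
force: [-4.1, 0.6, 0.5]
opening: 0.0092
```

Run:
```python
from arc import *
s=bar(.7625)-bar(2.0); print(s); to(.5088+.0454*s[0],-.3779+.999*s[0],.2703+s[1],87.2)
```

```text
[ 0.29138513 -0.05117731]
t 25.15 pos [ 0.5232 -0.0858  0.2191] yaw 87.2 open 0.0092 F [-4.1  0.6  0.5] j7 1.53
 ->turn -0.0 slide mm [-1.1 -0.   1.1]
```

Emit:
arm_command(
  slide=[
    [0.006, 0.0065, 0],
    [0.006, 0.0065, 0],
    [0.0055, 0.0065, 0],
    [0.0055, 0.007, 0],
    [0.005, 0.007, 0],
    [0.005, 0.0075, 0],
    [0.0045, 0.0075, 0],
    [0.0045, 0.0075, 0],
    [0.004, 0.008, 0],
    [0.004, 0.0075, 0],
    [0.0035, 0.008, 0],
    [0.003, 0.0085, 0],
  ],
  turn=[0, 0, 0, 0, 0, 0, 0, 0, 0, 0, 0, 0],
  gripper=[-1, -1, -1, -1, -1, -1, -1, -1, -1, -1, -1, -1],
)

```text
time: 26.15
position: [0.5262, -0.0296, 0.131]
eef_rot: [-1.231, -1.173, 1.172]
force: [-4.4, 2.6, 0.1]
opening: 0.0091
```

Run:
```python
from arc import *
s=bar(.35)-bar(2.0); print(s); to(.5088+.0454*s[0],-.3779+.999*s[0],.2703+s[1],87.2)
```

```text
[ 0.34792308 -0.13900982]
t 26.15 pos [ 0.5262 -0.0296  0.131 ] yaw 87.2 open 0.0091 F [-4.4  2.6  0.1] j7 1.36
 ->turn -0.0 slide mm [-0.8 -0.3  1.6]
```

Emit:
arm_command(
  slide=[
    [0.0015, 0.0035, 0],
    [0.001, 0.0035, 0],
    [0.0015, 0.0035, 0],
    [0.001, 0.0035, 0],
    [0.001, 0.0035, 0],
    [0.001, 0.0035, 0],
    [0.001, 0.0035, 0],
    [0.001, 0.0035, 0],
    [0.001, 0.004, 0],
    [0.001, 0.0035, 0],
    [0.0005, 0.0035, 0],
    [0.001, 0.0035, 0],
  ],
  turn=[0, 0, 0, 0, 0, 0, 0, 0, 0, 0, 0, 0],
  gripper=[-1, -1, -1, -1, -1, -1, -1, -1, -1, -1, -1, -1],
)

```text
time: 27.15
position: [0.5268, -0.0176, 0.089]
eef_rot: [-1.232, -1.173, 1.172]
force: [-4.5, 3.2, -0.8]
opening: 0.0086
```

Emit:
arm_command(
  slide=[
    [0.0005, 0.004, 0],
    [0.0005, 0.0035, 0],
    [0.001, 0.0035, 0],
    [0.0005, 0.0035, 0],
    [0.0005, 0.003, 0],
    [0, 0.003, 0],
    [0.0005, 0.003, 0],
    [0.0005, 0.003, 0],
    [0, 0.003, 0],
    [0, 0.002, 0],
    [0, 0.002, 0],
    [0, 0.002, 0],
  ],
  turn=[0, 0, 0, 0, 0, 0, 0, 0, 0, 0, 0, 0],
  gripper=[-1, -1, -1, -1, -1, -1, -1, -1, -1, -1, -1, -1],
)

```text
time: 28.15
position: [0.5269, -0.0131, 0.0534]
eef_rot: [-1.231, -1.174, 1.172]
force: [-3.3, 5.4, -0.5]
opening: 0.0086
```

Emit:
arm_command(
  slide=[
    [0, 0.0015, 0],
    [0, 0.0015, 0],
    [0, 0.001, 0],
    [0, 0, 0],
  ],
  turn=[0, 0, 0, 0],
  gripper=[-1, -1, -1, -1],
)

```text
time: 28.48
position: [0.527, -0.0128, 0.0494]
eef_rot: [-1.231, -1.174, 1.172]
force: [-3.6, 4.5, -1.0]
opening: 0.0089
```

Emit:
arm_command(
  slide=[
    [0, 0.001, 0],
    [0, 0.001, 0],
    [0, 0.001, 0],
    [0, 0.001, 0],
    [0, 0, 0],
  ],
  turn=[0, 0, 0, 0, 0],
  gripper=[-1, -1, -1, -1, -1],
)

```text
time: 28.9
position: [0.527, -0.0127, 0.0454]
eef_rot: [-1.231, -1.174, 1.172]
force: [-5.1, 4.9, -1.5]
opening: 0.009
```

Emit:
arm_command(
  slide=[
    [0, 0.001, 0],
    [0, 0.001, 0],
    [0, 0, 0],
  ],
  turn=[0, 0, 0],
  gripper=[-1, -1, -1],
)

```text
time: 29.15
position: [0.527, -0.0126, 0.0434]
eef_rot: [-1.231, -1.174, 1.172]
force: [-4.4, 5.8, -1.5]
opening: 0.0087
```

Emit:
arm_command(
  slide=[
    [0, 0.001, 0],
    [0, 0.001, 0],
    [0, 0, 0],
  ],
  turn=[0, 0, 0],
  gripper=[-1, -1, -1],
)

```text
time: 29.4
position: [0.527, -0.0126, 0.0414]
eef_rot: [-1.231, -1.174, 1.172]
force: [-4.3, 4.9, -0.5]
opening: 0.009
```

Emit:
arm_command(
  slide=[
    [0, 0.001, 0],
    [0, 0.001, 0],
    [0, 0, 0],
  ],
  turn=[0, 0, 0],
  gripper=[-1, -1, -1],
)

```text
time: 29.65
position: [0.527, -0.0126, 0.0395]
eef_rot: [-1.231, -1.174, 1.172]
force: [-5.1, 4.6, -0.1]
opening: 0.0086
```

Emit:
arm_command(
  slide=[
    [0, 0.001, 0],
    [0, 0.001, 0],
    [0, 0, 0],
  ],
  turn=[0, 0, 0],
  gripper=[-1, -1, -1],
)

```text
time: 29.9
position: [0.527, -0.0126, 0.0376]
eef_rot: [-1.231, -1.174, 1.172]
force: [-4.3, 5.4, 2.0]
opening: 0.0089
```

Run:
```python
from h import *
im=cam("scene");p=im["pixels"];cv2.imwrite("pics/s3.png",p)
g=cv2.cvtColor(p,cv2.COLOR_BGR2GRAY)
# lid outline edges predicted for shut lid, free edge corners at z=.058..062
x=np.array([.99897,-.0454,0]);y=np.array([.0454,.99897,0]);c=np.array([.516,-.159,0])
for z in(.058,.062,.07): print(z,[np.round(proj(im,c+s*.159*x+.106*y+[0,0,z]),1).tolist() for s in(-1,0,1)])
to(.5,0,0.04,87.2)
```

```text
0.058 [[235.1, 232.6], [296.3, 257.5], [366.8, 286.2]]
0.062 [[234.9, 231.3], [296.2, 256.2], [367.0, 284.9]]
0.07 [[234.4, 228.7], [296.0, 253.5], [367.2, 282.2]]
t 29.95 pos [ 0.527  -0.0126  0.0376] yaw 87.2 open 0.0089 F [-5.   5.5  0.1] j7 1.26
 ->turn 0.0 slide mm [11.2 -2.4 27.6]
```

Emit:
arm_command(
  slide=[
    [0, 0.001, 0],
    [0, 0.001, 0],
    [0, 0, 0],
  ],
  turn=[0, 0, 0],
  gripper=[-1, -1, -1],
)

```text
time: 30.2
position: [0.527, -0.0126, 0.0356]
eef_rot: [-1.231, -1.174, 1.172]
force: [-4.1, 5.6, 1.1]
opening: 0.0089
```

Emit:
arm_command(
  slide=[
    [0, 0.001, 0],
    [0, 0.001, 0],
    [0, 0, 0],
  ],
  turn=[0, 0, 0],
  gripper=[-1, -1, -1],
)

```text
time: 30.45
position: [0.527, -0.0126, 0.0337]
eef_rot: [-1.231, -1.174, 1.172]
force: [-5.4, 5.2, 1.8]
opening: 0.0091
```

Run:
```python
from h import *
im=cam("scene");p=im["pixels"];g=cv2.cvtColor(p,cv2.COLOR_BGR2GRAY);h=cv2.cvtColor(cv2.imread("pics/scene1.png"),cv2.COLOR_BGR2GRAY)
x=np.array([.99897,-.0454,0]);y=np.array([.0454,.99897,0]);c=np.array([.516,-.159,0])
for s in(-.9,-.75,.75,.9):
    u,v=proj(im,c+s*.159*x+.106*y+[0,0,.058]); _,v2=proj(im,c+s*.159*x+.106*y+[0,0,.066]); u=int(round(u));v=int(round(v))
    print(s,"rim px",u,v,"8mm=",round(v-v2,1)); print(" now",g[v-22:v+14,u].tolist());print(" old",h[v-22:v+14,u].tolist())
u,v=proj(im,c+.159*x-.106*y+[0,0,.058]);print("hinge corner",u,v)
# near-right end edge (far x end) of lid: profile across mid
u,v=map(int,proj(im,c+.159*x+[0,0,.058]));print(u,v,g[v,u-20:u+25].tolist(),h[v,u-20:u+25].tolist())
```

```text
-0.9 rim px 241 235 8mm= 2.7
 now [106, 106, 107, 107, 107, 107, 106, 107, 107, 107, 107, 107, 108, 109, 109, 107, 107, 108, 109, 110, 109, 106, 103, 99, 93, 89, 92, 98, 100, 100, 99, 100, 99, 99, 100, 100]
 old [105, 105, 106, 105, 105, 106, 106, 106, 106, 106, 107, 106, 107, 108, 107, 106, 105, 106, 107, 108, 109, 108, 106, 102, 92, 78, 66, 61, 60, 60, 60, 61, 61, 59, 62, 61]
-0.75 rim px 250 238 8mm= 2.1
 now [106, 106, 106, 107, 108, 108, 107, 107, 108, 108, 108, 108, 108, 110, 111, 111, 109, 110, 111, 110, 111, 109, 107, 102, 99, 95, 92, 95, 99, 99, 99, 100, 100, 100, 100, 99]
 old [104, 105, 106, 107, 106, 107, 106, 107, 107, 107, 106, 106, 107, 109, 109, 110, 109, 108, 109, 109, 110, 109, 109, 104, 100, 90, 77, 65, 61, 61, 61, 61, 60, 60, 61, 61]
0.75 rim px 348 279 8mm= 3.1
 now [107, 108, 108, 108, 108, 109, 109, 108, 110, 109, 109, 109, 109, 109, 109, 110, 109, 110, 108, 109, 107, 102, 99, 94, 88, 90, 95, 98, 98, 98, 98, 99, 99, 99, 99, 99]
 old [106, 106, 107, 107, 107, 108, 108, 107, 108, 108, 108, 108, 108, 108, 108, 109, 109, 108, 108, 109, 109, 106, 101, 93, 83, 69, 61, 59, 60, 60, 60, 59, 60, 59, 58, 59]
0.9 rim px 359 283 8mm= 2.5
 now [107, 107, 107, 108, 106, 107, 107, 108, 108, 109, 109, 109, 109, 110, 110, 109, 110, 111, 111, 110, 109, 105, 100, 95, 90, 85, 89, 95, 97, 98, 98, 98, 98, 98, 98, 98]
 old [106, 106, 105, 105, 106, 105, 106, 107, 107, 108, 109, 108, 108, 108, 109, 108, 109, 110, 110, 109, 109, 106, 102, 97, 88, 75, 63, 59, 59, 59, 61, 64, 71, 78, 86, 92]
hinge corner 313.741049840859 380.4637191692675
342 328 [97, 96, 97, 97, 97, 97, 98, 98, 98, 98, 98, 99, 100, 100, 99, 98, 98, 97, 97, 98, 99, 92, 76, 57, 50, 50, 50, 49, 49, 52, 70, 99, 129, 148, 155, 155, 147, 128, 98, 79, 78, 95, 123, 146, 154] [95, 95, 95, 96, 96, 96, 96, 96, 96, 96, 96, 96, 96, 96, 96, 96, 95, 97, 97, 98, 96, 90, 76, 60, 52, 49, 49, 49, 49, 52, 69, 98, 128, 147, 154, 153, 146, 127, 96, 79, 78, 93, 121, 144, 152]
```

Run:
```python
from h import *
im=cam("scene");g=cv2.cvtColor(im["pixels"],cv2.COLOR_BGR2GRAY).astype(float);a=cv2.cvtColor(cv2.imread("pics/s3.png"),cv2.COLOR_BGR2GRAY).astype(float)
for(u,v) in((241,235),(250,238),(348,279),(359,283)):
    print(a[v-2:v+8,u].tolist(),g[v-2:v+8,u].tolist())
d=np.abs(cv2.GaussianBlur(g-a,(3,3),0))>10;ys,xs=np.where(d);print("diff",d.sum(),xs.min() if d.sum() else 0,xs.max(),ys.min(),ys.max())
x=np.array([.99897,-.0454,0]);y=np.array([.0454,.99897,0]);c=np.array([.516,-.159,0])
for e in(-.06,-.045,.03,.045,.06):
  q=c+e*x+.149*y+[0,0,.062];u,v=proj(im,q);u=int(u);v=int(v);print(e,u,v,g[v-10:v+10,u].astype(int).tolist())
```

```text
[106.0, 98.0, 92.0, 95.0, 99.0, 100.0, 101.0, 100.0, 100.0, 99.0] [109.0, 107.0, 103.0, 99.0, 93.0, 89.0, 92.0, 99.0, 100.0, 100.0]
[109.0, 106.0, 98.0, 94.0, 94.0, 98.0, 100.0, 99.0, 100.0, 100.0] [111.0, 110.0, 107.0, 103.0, 99.0, 95.0, 92.0, 95.0, 98.0, 100.0]
[99.0, 91.0, 93.0, 97.0, 99.0, 99.0, 98.0, 98.0, 98.0, 98.0] [108.0, 103.0, 98.0, 93.0, 89.0, 90.0, 96.0, 98.0, 98.0, 98.0]
[103.0, 93.0, 90.0, 94.0, 97.0, 98.0, 98.0, 98.0, 99.0, 99.0] [109.0, 105.0, 100.0, 95.0, 91.0, 87.0, 91.0, 95.0, 98.0, 98.0]
diff 3507 113 367 3 285
-0.06 282 233 [111, 111, 109, 108, 100, 88, 70, 53, 46, 45, 44, 44, 44, 43, 45, 45, 43, 44, 45, 44]
-0.045 288 236 [94, 93, 88, 72, 55, 45, 43, 45, 44, 44, 45, 45, 43, 45, 45, 44, 46, 43, 45, 44]
0.03 318 247 [24, 24, 35, 50, 71, 90, 101, 107, 110, 112, 116, 121, 123, 121, 112, 101, 101, 108, 111, 112]
0.045 325 250 [111, 112, 113, 113, 114, 112, 111, 111, 111, 112, 116, 120, 122, 119, 110, 102, 106, 111, 112, 112]
0.06 331 252 [111, 111, 111, 111, 111, 111, 111, 112, 112, 112, 115, 119, 123, 124, 122, 118, 111, 105, 102, 104]
```

The lid was still moving with the gripper between those two frames, so it isn't shut yet. I'll keep easing it down.

Emit:
arm_command(
  slide=[
    [0, 0.001, 0],
    [0, 0.001, 0],
    [0, 0, 0],
  ],
  turn=[0, 0, 0],
  gripper=[-1, -1, -1],
)

```text
time: 30.8
position: [0.527, -0.0126, 0.0318]
eef_rot: [-1.231, -1.174, 1.172]
force: [-5.4, 5.9, 3.2]
opening: 0.0092
```

```bash
cat > lid.py <<'E'
from h import *
im=cam("scene");g=cv2.cvtColor(im["pixels"],cv2.COLOR_BGR2GRAY).astype(int)
for(u,v) in((241,235),(250,238),(348,279),(359,283)): print(g[v-4:v+12,u].tolist())
x=np.array([.99897,-.0454,0]);y=np.array([.0454,.99897,0]);c=np.array([.516,-.159,0])
for e in(.045,.055):
  u,v=map(int,proj(im,c+e*x+.149*y+[0,0,.062]));print(e,u,v,g[v-10:v+14,u].tolist())
for z in(.052,.062,.072):print("bar at .045, z",z,np.round(proj(im,c+.045*x+.149*y+[0,0,z]),1))
s=manip.read_state();print(s["time"],s["position"],s["force"])
E
python3 lid.py
```

```text
[109, 110, 110, 107, 106, 100, 93, 86, 89, 97, 100, 101, 100, 99, 99, 100]
[110, 110, 111, 110, 109, 105, 99, 93, 86, 90, 96, 98, 99, 100, 99, 100]
[109, 110, 109, 106, 100, 94, 85, 82, 88, 97, 98, 99, 99, 99, 99, 99]
[110, 110, 109, 107, 101, 97, 88, 81, 85, 94, 97, 98, 99, 98, 99, 98]
0.045 325 250 [112, 112, 112, 114, 113, 112, 111, 112, 110, 112, 115, 120, 124, 122, 115, 103, 98, 105, 112, 113, 114, 117, 121, 122]
0.055 329 251 [111, 111, 111, 111, 111, 111, 112, 111, 111, 112, 113, 116, 120, 122, 122, 119, 120, 123, 123, 119, 113, 105, 100, 101]
bar at .045, z 0.052 [325.  253.5]
bar at .045, z 0.062 [325.  250.2]
bar at .045, z 0.072 [325.  246.9]
30.85 [ 0.52701479 -0.01263018  0.03183249] [-5.99742016  4.67879792  2.8385068 ]
```

The bar is now lower than its expected shut height of 0.062. Fz has also been rising steadily since a TCP height of about 0.043, which is the predicted shut height. So the lid is on a soft stop and pressed slightly past shut. I'll ease back to the neutral height, release, and check.

Emit:
arm_command(
  slide=[
    [0, -0.002, 0],
    [0, -0.002, 0],
    [0, -0.002, 0],
    [0, -0.002, 0],
    [0, -0.001, 0],
    [0, 0, 0],
    [0, 0, 0],
  ],
  turn=[0, 0, 0, 0, 0, 0, 0],
  gripper=[-1, -1, -1, -1, -1, -1, -1],
)

```text
time: 31.43
position: [0.527, -0.0126, 0.0406]
eef_rot: [-1.231, -1.174, 1.172]
force: [-4.0, 5.6, -0.9]
opening: 0.0087
```

```bash
python3 lid.py
```

```text
[108, 107, 102, 95, 96, 98, 100, 101, 100, 99, 100, 99, 99, 99, 100, 100]
[110, 110, 106, 98, 94, 95, 98, 99, 99, 100, 99, 99, 100, 101, 100, 100]
[105, 98, 92, 92, 96, 98, 99, 99, 98, 98, 98, 98, 99, 100, 99, 99]
[109, 103, 93, 89, 92, 96, 97, 97, 98, 98, 99, 98, 98, 97, 97, 96]
0.045 325 250 [113, 112, 113, 114, 113, 112, 112, 114, 116, 119, 122, 117, 106, 100, 105, 111, 112, 113, 115, 119, 122, 124, 123, 121]
0.055 329 251 [112, 111, 111, 111, 111, 111, 111, 113, 117, 120, 123, 121, 120, 121, 122, 123, 122, 116, 109, 103, 104, 108, 110, 111]
bar at .045, z 0.052 [325.  253.5]
bar at .045, z 0.062 [325.  250.2]
bar at .045, z 0.072 [325.  246.9]
31.4833 [ 0.52698518 -0.01257155  0.04057888] [-3.92650998  5.84324845 -1.12714292]
```

Emit:
arm_command(
  slide=[
    [0, 0, 0],
    [0, 0, 0],
    [0, 0, 0],
    [0, 0, 0],
  ],
  turn=[0, 0, 0, 0],
  gripper=[-0.7, -0.5, -0.5, -0.5],
)

```text
time: 31.82
position: [0.5286, -0.0149, 0.0413]
eef_rot: [-1.235, -1.174, 1.171]
force: [0.7, -0.0, 0.8]
opening: 0.0224
```

```bash
python3 lid.py
```

```text
[109, 109, 107, 99, 93, 95, 100, 101, 101, 100, 100, 100, 99, 99, 100, 100]
[110, 110, 109, 105, 98, 93, 95, 98, 100, 100, 100, 99, 99, 100, 99, 101]
[109, 106, 98, 92, 92, 97, 99, 99, 98, 99, 98, 99, 99, 99, 99, 99]
[111, 108, 102, 92, 88, 92, 96, 97, 97, 98, 98, 98, 98, 98, 97, 97]
0.045 325 250 [112, 112, 113, 113, 113, 112, 111, 111, 113, 116, 121, 122, 117, 107, 100, 106, 111, 113, 113, 115, 118, 122, 124, 123]
0.055 329 251 [112, 110, 111, 111, 111, 111, 112, 112, 113, 114, 118, 121, 121, 120, 121, 122, 123, 121, 116, 109, 102, 103, 106, 109]
bar at .045, z 0.052 [325.  253.5]
bar at .045, z 0.062 [325.  250.2]
bar at .045, z 0.072 [325.  246.9]
31.8667 [ 0.52816285 -0.01483491  0.04112428] [ 0.18579577 -0.39176688  0.09673428]
```

Emit:
arm_command(
  slide=[
    [0, -0.005, 0],
    [0, -0.01, 0],
    [0, -0.015, 0],
    [0, -0.025, 0],
    [0, -0.035, 0],
    [0, -0.04, 0],
    [0, -0.04, 0],
    [0, -0.03, 0],
    [0, 0, 0],
    [0, 0, 0],
  ],
  turn=[0, 0, 0, 0, 0, 0, 0, 0, 0, 0],
  gripper=[-0.4, -0.4, -0.4, -0.4, -0.4, -0.4, -0.4, -0.4, -0.4, -0.4],
)

```text
time: 32.7
position: [0.5287, -0.0142, 0.2439]
eef_rot: [-1.237, -1.177, 1.17]
force: [0.2, -0.3, -0.9]
opening: 0.0278
```

Emit:
arm_command(
  slide=[
    [0.02, 0, 0],
    [0.03, 0, 0],
    [0.03, 0, 0],
    [0.03, 0, 0],
    [0.03, 0, 0],
    [0.03, 0, 0],
    [0.02, 0, 0],
    [0, 0, 0],
    [0, 0, 0],
    [0, 0, 0],
    [0, 0, 0],
    [0, 0, 0],
  ],
  turn=[0, 0, 0, 0, 0, 0, 0, 0, 0, 0, 0, 0],
  gripper=[-0.4, -0.4, -0.4, -0.4, -0.4, -0.4, -0.4, -0.4, -0.4, -0.4, -0.4, -0.4],
)

```text
time: 33.7
position: [0.5365, 0.1737, 0.2403]
eef_rot: [-1.234, -1.17, 1.172]
force: [0.5, -1.2, 0.6]
opening: 0.0271
```

```bash
python3 lid.py
python3 - <<'E'
from h import *
t=cam("top");p=t["pixels"].astype(int);o=cv2.imread("pics/top1.png").astype(int)
# distractors unchanged? compare patches
for n,(u,v) in dict(meter=(249,167),adapter=(269,256),lamp=(311,256)).items():
    s=slice(v-18,v+18),slice(u-28,u+28); print(n,np.abs(p[s]-o[s]).mean().round(2))
x=np.array([.99897,-.0454,0]);y=np.array([.0454,.99897,0]);c=np.array([.516,-.159,0])
for e in(-.04,.04): 
    u,v=map(int,np.round(proj(t,c+e*x+.149*y+[0,0,.062])));print("bar top",u,v,p[v,u-10:u+11].mean(1).astype(int).tolist())
E
```

```text
[107, 108, 104, 97, 92, 93, 98, 100, 99, 98, 99, 98, 97, 97, 98, 99]
[109, 108, 108, 103, 96, 92, 92, 97, 98, 98, 98, 98, 97, 99, 99, 98]
[106, 104, 97, 90, 91, 96, 97, 98, 97, 96, 96, 96, 97, 97, 98, 98]
[109, 107, 101, 91, 86, 90, 94, 96, 96, 96, 97, 97, 97, 96, 96, 96]
0.045 325 250 [110, 110, 112, 112, 112, 111, 110, 110, 110, 113, 118, 120, 116, 105, 98, 104, 109, 111, 111, 114, 117, 120, 121, 121]
0.055 329 251 [110, 109, 110, 110, 109, 110, 110, 110, 111, 113, 116, 119, 119, 118, 120, 121, 121, 119, 114, 107, 102, 101, 105, 107]
bar at .045, z 0.052 [325.  253.5]
bar at .045, z 0.062 [325.  250.2]
bar at .045, z 0.072 [325.  246.9]
33.75 [0.53655538 0.17398943 0.24050707] [-0.75257909 -0.35243716 -0.29233438]
meter 42.08
adapter 7.79
lamp 40.48
bar top 354 212 [116, 114, 117, 116, 115, 116, 116, 115, 113, 116, 125, 128, 117, 116, 116, 116, 116, 118, 118, 116, 113]
bar top 355 185 [115, 116, 116, 114, 114, 112, 113, 115, 116, 109, 123, 126, 118, 115, 114, 114, 114, 115, 117, 114, 115]
```

Run:
```python
from h import *
o=cv2.imread("pics/top1.png").astype(int)
for f in("t2","t3"):
  p=cv2.imread(f"pics/{f}.png").astype(int)
  for n,(u,v) in dict(meter=(249,167),adapter=(269,256),lamp=(311,256)).items():
    s=slice(v-18,v+18),slice(u-28,u+28); print(f,n,np.abs(p[s]-o[s]).mean().round(2))
print(manip.sign_off())
```

```text
t2 meter 4.0
t2 adapter 4.9
t2 lamp 4.46
t3 meter 4.33
t3 adapter 5.68
t3 lamp 4.8
the job is handed in; nothing more can be done
None
```

I've handed the job in at about 34 s. The two left-hand brackets are in the near compartment and the right-hand one is in the far compartment. I then brought the lid down by its bar to shut, let go, and moved the arm clear.

**Checks that passed:**
- **Lid:** after release the bar sat at about its shut height of 62 mm. The lid edge did not move between letting go and handing in, and the force reading was about zero.
- **Brackets:** the overhead picture taken before closing showed both left-hand brackets in the near compartment. A wrist picture showed the right-hand one in the far compartment.
- **Multimeter, adapter and lamp holder:** the overhead pictures matched the first one through the end of sorting.

**Checks that disagreed or were limited:**
- **Lid pressed too far:** while closing, I pushed the bar about 10 mm below its shut height, with about 3 N of force. I had misread the soft stop. I eased it back up before letting go, and it did not slam.
- **Loose items at the end:** the last overhead comparison of the multimeter and lamp holder was no use, because the arm was probably in the way. I relied on the earlier comparisons.
- **Pictures:** I used all 12 viewings, so the final checks used pixel values rather than looking at an image.

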